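# Tip two mould halves onto their backs to dry

### The arm

A 7-joint arm with a two-finger parallel gripper is mounted at the origin on the work surface. World frame = base frame: x ahead of the robot, y to its left, z up, the work surface at z = 0. Lengths are in m, angles in degrees, forces in N, time in s.
With the tool pointing down it reaches from about 0.4 to 0.875 m from the base axis. Payload 6.5 kg.
Tool frame: the origin (TCP) lies midway between the tips of the shut fingers; the grasp point (between the pads) lies 19 mm behind it; z points along the fingers, y is the line along which they close (so a half turn about z gives the same grasp; the last joint's range is limited). The gripper opens to 85 mm and grips with 20 to 120 N. Pads are 22 mm wide; open, the fingers measure 114 mm over their backs; the gripper's body (76 mm by 85 mm) begins 54 mm behind the grasp point. The pads swing forward as they close: fully open they stand 13 mm farther back than shut.
Start: joints at [-77.132, 30.733, -0.252, 88.115, 0.149, 61.152, -4.079], TCP at [0.186, 0.623, 0.231] pointing down, gripper open.
Joint ranges: [-154.64, 154.64], [-21.42, 123.67], [-72.66, 72.17], [13.99, 137.28], [-74.86, 254.86], [10.95, 109.41], [-158.01, 158.01]. Speed limits (degrees/s): [136.94, 136.94, 180, 180, 180, 180, 180].

### API

Orientations are given as [roll, pitch, yaw] about the fixed x, y, z axes, in that order (R = Rz(yaw) Ry(pitch) Rx(roll)).
In Python, from station import arm gives the robot as it stands.
- The arm moves only by the shell command python3 -m inch 'ROWS' [OPENING]. ROWS is JSON, a list of rows, each a list of 2 entries, a list of its own where there are three numbers: the shift along the tool's x, y, z normalised to -1 to 1, where 1 is 0.6 m, then the turn about the tool's z normalised to -1 to 1, where 1 is 30 degrees. In form: [[[tx, ty, tz], spin], ...]. A call has 1 to 20 rows; each row is the pose to reach, as a shift and turn from the pose commanded when the call began, along the tool's axes at that moment; what a row does not reach only later rows make up. A row lasts 1/8 s, in which the tool goes at most 62.5 mm and 10.7 degrees, less where a joint would pass 70% of its speed; a pose out of reach is approached as far as the arm can. A call with a number of a shift or a turn outside -1 to 1 is refused whole. A call with a gripper value outside its range is refused whole. OPENING is the opening, from 0 (shut) to 1 (fully open), set as the call begins (- or left out, the last holds). The fingers move at their own pace and stop on an object; the grip force is fixed at half the most. Time passes only in rows, so rows that repeat a pose let the fingers close. It gives the time, the measured TCP pose, the force, the opening and the grip force at its end, in the units of the state.
- arm.get_state(): the state, without advancing time (a new reading comes with each control period).
- arm.read_camera(name): name is "scene" or "top" or "wrist"; returns (picture, depth): 480x640x3 uint8, red, green, blue; 480x640 float32, m along the optical axis (not along the pixel's ray), 0 where there is no reading.
- arm.camera_params(name): a dict with "mtx" (3x3 intrinsics, pixels), "R" (3x3) and "t" (3): a world point X has camera coordinates R X + t. Camera axes: x right, y down, z forward; pixel columns grow to the right and rows downward; lengths in m; the calibration is good to about 2 mm. A picture is of the moment at which its call begins: read the wrist's pose just before it. camera_params takes no time and is no camera call; for the wrist camera it gives the pose at the moment of the call.
- arm.job_done(): hands the job in; it is judged then, once.
The state is a dict: "clock": time; "joints": joint angles; "qd": joint speeds; "tau": joint torques, N m; "tool_pos": TCP position; "eef_rot": TCP orientation; "contact_force": force on the tool from outside, world axes, zero at the start; "wrist_torque": the same for the moment, N m; "gripper_width": opening from 0.0 (shut) to 1.0 (fully open); "grip_force": force on a finger pad.
Only numpy, scipy, OpenCV 4.12 (cv2) and the standard library are available. Lean on these libraries where they do the work, as an engineer would, in place of code of your own. Each camera call takes 0.05 s, during which the arm holds its last target. There are 200 camera calls.

### The job

Two plaster mould halves stand upright on the drying board. Tip each one over onto its flat, striped back with a gentle push high on its hollow side, so that both lie flat on the board with the hollow facing up to dry. Do not pinch, lift, drag or carry them or tip one onto its hollow face, and leave the vase, round mould, jar and brush beside the board alone.

Things in the scene. Friction and masses are not known exactly. Their poses are not given: they have to be found in the camera images.
- mould_blue: plaster mould half, a cream block 110 mm wide (y), 120 tall (z), 52 thick (x), about 0.55 kg, standing on the drying board. Origin: centre of its underside as it stands, z up. Its -x side has the vase-shaped hollow, open at the top edge through a 36 mm wide notch; its +x side is the flat back with a blue stripe. At the start the hollow looks towards the robot, turned up to 35 degrees either way
- mould_green: plaster mould half, a cream block 110 mm wide (y), 120 tall (z), 52 thick (x), about 0.55 kg, standing on the drying board. Origin: centre of its underside as it stands, z up. Its -x side has the vase-shaped hollow, open at the top edge through a 36 mm wide notch; its +x side is the flat back with a green stripe. At the start the hollow looks away from the robot, turned up to 35 degrees either way
- mould_blue_mid (a point): middle of the blue-striped mould half: 60 mm above its origin along its z. The hollow is up to 68 mm wide and 26 mm deep; the joint face is solid beside the notch. Pushed near the top of this face with 1 to 3 N the block tips about its lower back edge without sliding, and falls by itself onto its back once leaned 20 to 25 degrees
- mould_green_mid (a point): middle of the green-striped mould half: 60 mm above its origin along its z. The hollow is up to 68 mm wide and 26 mm deep; the joint face is solid beside the notch. Pushed near the top of this face with 1 to 3 N the block tips about its lower back edge without sliding, and falls by itself onto its back once leaned 20 to 25 degrees
- board: wooden drying board fixed to the bench, 360 mm (its x) by 400 mm (its y), 20 mm thick, flat top at 20 mm height with dark lines along its x; origin: centre of its underside
- vase: unfired white vase, 150 mm tall, up to 68 mm wide, loose beside the board; origin: centre of its foot. Leave alone
- pot_mould: round open plaster mould, 104 mm wide at the rim, 80 mm tall, loose beside the board; origin: centre of its underside. Leave alone
- glaze_jar: blue glaze jar with white cap, 60 mm wide, 85 mm tall, loose beside the board; origin: centre of its underside. Leave alone
- brush: brush lying beside the board, 200 mm long, 42 mm wide, 20 mm thick; origin under its middle, x along the handle. Leave alone
Mind the look-alikes: they are no part of the job. Leave any purple or red look-alike of the mould_green alone.

How it is judged:
By the outcome, as a careful person would: the job done as asked, in the order asked, and still so for the second after the job is handed in, with the robot touching nothing.
It also fails if it takes over 48 s, if anything falls off the work surface, if the arm or the gripper's body presses on something with over 40 N, if the wrist force passes 120 N, or if a joint passes its speed limit or range.

## Working session

There is one attempt and no reset: what is moved stays moved. The work goes in short steps, Python scripts to look and compute and a shell command to move; the robot and the scene stay as the last step left them, time stands still between calls to the robot, and variables do not carry over. Pictures are saved under pics/ and viewed, at most 10 in all, crops included, and the job is handed in when it is done.

```bash
mkdir -p pics; ls; python3 - <<'E'
from station import arm
import cv2,numpy as np
np.set_printoptions(suppress=True,precision=3)
for n in ("top","scene"):
    p,d=arm.read_camera(n); cv2.imwrite(f"pics/{n}0.png",p[:,:,::-1]); np.savez(f"{n}0.npz",p=p,d=d,**arm.camera_params(n)); c=arm.camera_params(n); print(n,-c["R"].T@c["t"],c["R"][2],(d>0).mean())
print(arm.get_state())
E
```

```text
pics
top [ 0.296 -0.009  1.121] [ 0.202 -0.012 -0.979] 0.9959505208333334
scene [1.065 0.431 1.071] [-0.481 -0.365 -0.797] 0.9961002604166667
{'clock': 0.1, 'joints': array([-77.132,  30.773,  -0.255,  88.165,   0.149,  61.152,  -4.078]), 'qd': array([ 0.003, -0.147, -0.011, -0.214,  0.01 , -0.026, -0.011]), 'tau': array([  0.003, -58.457,   1.052, -25.978,   0.013,   0.005,   0.   ]), 'tool_pos': array([0.186, 0.622, 0.231]), 'eef_rot': array([-179.91 ,    0.006,  163.344]), 'contact_force': array([-0.965,  0.094, -0.273]), 'wrist_torque': array([-0.008, -0.011, -0.009]), 'grip_force': 0.0, 'gripper_width': 1.0055605950329753}
```

View pics/top0.png

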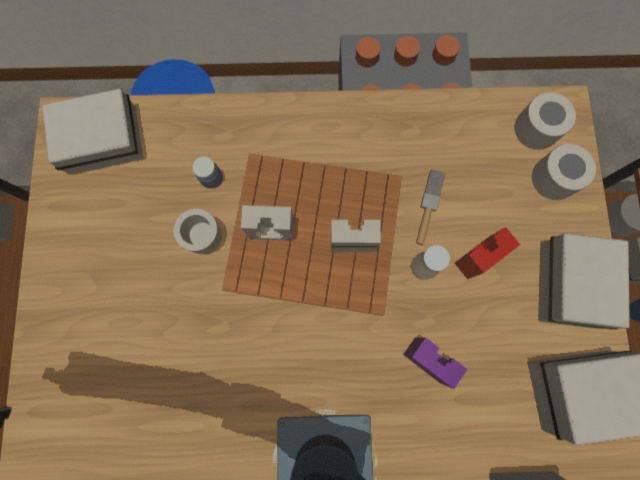

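View pics/scene0.png

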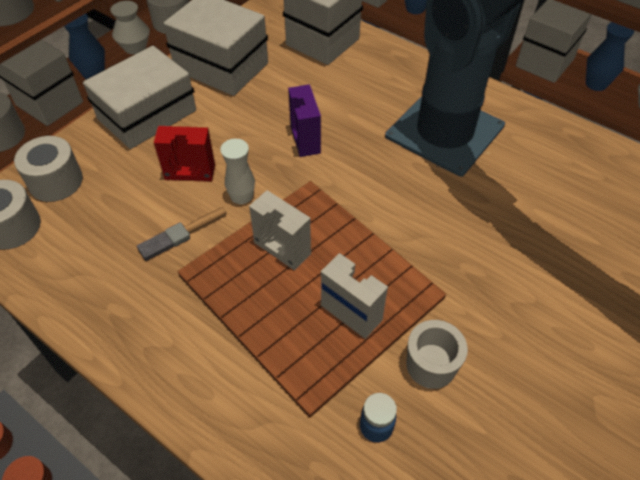

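Top view: cream mould at (267,222), with its notch towards the robot (down), is blue; the scene view shows its blue stripe at (350,295). Cream mould at (356,235), with its notch away from the robot, should be green. The look-alikes are red (488,252) and purple (438,362), both off the board. I'll confirm with a crop and measure.

```bash
cat > h.py <<'E'
import cv2,numpy as np
np.set_printoptions(suppress=True,precision=4)
def cloud(f):
    z=np.load(f); d=z["d"]; v,u=np.mgrid[:480,:640]
    c=np.stack([u,v,np.ones_like(u)],-1)@np.linalg.inv(z["mtx"]).T*d[...,None]
    return z["p"],(c-z["t"])@z["R"],d
def ray(f,uv,h):
    z=np.load(f); r=z["R"].T@np.linalg.inv(z["mtx"])@np.array([*uv,1.]); o=-z["R"].T@z["t"]
    return o+r*(h-o[2])/r[2]
E
python3 - <<'E'
from h import *
p,_,_=cloud("top0.npz")
cv2.imwrite("pics/crop.png",cv2.resize(p[190:270,230:400,::-1],None,fx=4.5,fy=4.5,interpolation=cv2.INTER_CUBIC))
for f in("top0.npz","scene0.npz"):
    p,X,d=cloud(f)
    hsv=cv2.cvtColor(p,cv2.COLOR_RGB2HSV)
    m=((hsv[...,1]<70)&(X[...,2]>.125)&(X[...,2]<.155)&(X[...,0]>.45)&(X[...,0]<.8)&(abs(X[...,1])<.3)&(d>0)).astype(np.uint8)
    m=cv2.morphologyEx(m,cv2.MORPH_OPEN,np.ones((2,2)))
    n,l,s,c=cv2.connectedComponentsWithStats(m)
    for i in range(1,n):
        if s[i,4]<100: continue
        P=X[l==i]; hgt=np.median(P[:,2]); 
        v,u=np.nonzero(l==i); Q=np.array([ray(f,(a,b),hgt)[:2] for a,b in zip(u,v)])
        r=cv2.minAreaRect((Q*1000).astype(np.float32)); b=cv2.boxPoints(r)
        print(f,c[i],s[i,4],"z",hgt,"rect",np.array(r[0]),r[1],r[2],"box",b.round().tolist(),"mean",P.mean(0))
# other objects / everything above the bench
p,X,d=cloud("top0.npz")
m=((X[...,2]>.035)&(X[...,0]>.2)&(X[...,0]<.9)&(abs(X[...,1])<.7)).astype(np.uint8)
n,l,s,c=cv2.connectedComponentsWithStats(m)
for i in range(1,n):
    if s[i,4]>80: P=X[l==i]; print("obj",c[i].round(),P.min(0),P.max(0))
for uv in((254,157),(401,174),(384,313),(226,291)): print("board",ray("top0.npz",uv,.02))
E
```

```text
top0.npz [266.7891 218.1108] 1029 z 0.13907392432811586 rect [553.1506 113.8637] (111.12397003173828, 54.567203521728516) 86.54890441894531 box [[523.0, 60.0], [577.0, 57.0], [584.0, 168.0], [529.0, 171.0]] mean [0.5548 0.1138 0.14  ]
top0.npz [356.3853 233.5799] 1033 z 0.1392189493765367 rect [516.4356 -86.7095] (110.11990356445312, 52.786888122558594) 88.43326568603516 box [[489.0, -141.0], [541.0, -142.0], [544.0, -32.0], [492.0, -31.0]] mean [ 0.5124 -0.0858  0.1455]
top0.npz [436.8772 254.0561] 285 z 0.14964254548783593 rect [ 461.9775 -260.0036] (57.38221740722656, 28.978097915649414) 88.43079376220703 box [[447.0, -288.0], [476.0, -289.0], [477.0, -232.0], [448.0, -231.0]] mean [ 0.4601 -0.2592  0.1533]
scene0.npz [233.4127 154.9595] 395 z 0.1490435244097063 rect [ 472.3923 -248.4438] (69.17023468017578, 45.08030319213867) 88.2879409790039 box [[449.0, -282.0], [494.0, -284.0], [496.0, -215.0], [451.0, -213.0]] mean [ 0.4704 -0.2455  0.1495]
scene0.npz [281.2508 215.0866] 1328 z 0.1400450396679376 rect [527.779  -76.0494] (117.06289672851562, 60.45703887939453) 88.103240966796
[... 563 characters left out ...]
961 -0.009   0.035 ] [0.7293 0.3025 1.1213]
obj [267. 222.] [ 0.2961 -0.009   0.0353] [0.5857 0.1729 1.1213]
obj [196. 230.] [ 0.2961 -0.009   0.0353] [0.5984 0.3426 1.1213]
obj [355. 236.] [ 0.2961 -0.14    0.0352] [ 0.5475 -0.009   1.1213]
obj [489. 253.] [ 0.2961 -0.458   0.0351] [ 0.5248 -0.009   1.1213]
obj [587. 282.] [ 0.288 -0.7    0.035] [ 0.5106 -0.009   1.1213]
obj [431. 262.] [ 0.2961 -0.2872  0.0425] [ 0.4834 -0.009   1.1213]
obj [433. 360.] [ 0.2    -0.3137  0.0355] [ 0.2961 -0.009   1.1213]
obj [592. 364.] [ 0.2    -0.6952  0.0355] [ 0.2961 -0.009   1.1213]
board [0.751  0.1618 0.02  ]
board [ 0.6946 -0.2173  0.02  ]
board [ 0.3416 -0.1542  0.02  ]
board [0.4055 0.2285 0.02  ]
```

View pics/crop.png

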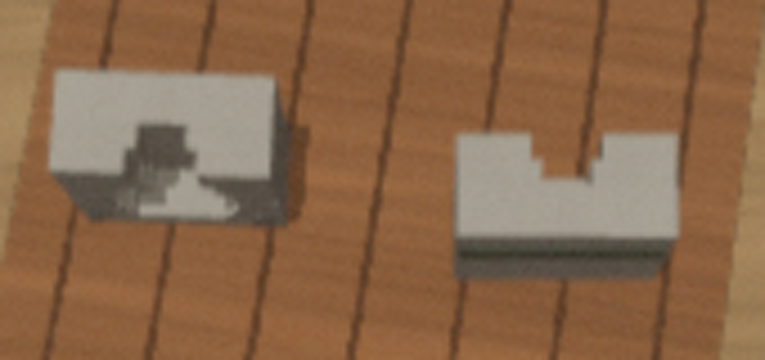

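Crop: the right block's green stripe is on its near side, crop (565,252), and its notch faces away. The left block has its hollow towards the robot. Blue is therefore left, near (0.555, 0.115), yaw about -3.5°. Green is right, near (0.515, -0.087), yaw about 178.5°. Both tops are at z of about 0.14. I'll hover in front of blue with the fingers part-open to straddle the notch.

```bash
python3 -m inch '[[[-0.03,-0.03,0],-0.02],[[-0.1,-0.09,0],-0.06],[[-0.17,-0.16,0],-0.1],[[-0.24,-0.23,0],-0.15],[[-0.31,-0.3,0],-0.19],[[-0.38,-0.36,0],-0.24],[[-0.45,-0.43,0],-0.28],[[-0.52,-0.5,0],-0.33],[[-0.59,-0.56,0],-0.37],[[-0.65,-0.62,0],-0.41],[[-0.69,-0.66,0],-0.43],[[-0.704,-0.671,0],-0.44],[[-0.704,-0.671,0],-0.44],[[-0.704,-0.671,0],-0.44]]' 0.7
python3 - <<'E'
from h import *
from station import arm
c=arm.camera_params("wrist"); p,d=arm.read_camera("wrist"); cv2.imwrite("pics/w1.png",p[:,:,::-1]); np.savez("w1.npz",p=p,d=d,**c)
p,X,d=cloud("w1.npz")
m=((abs(X[...,2]-.14)<.006)&(d>0)&(X[...,0]>.5)&(X[...,1]>0)&(X[...,1]<.2)).astype(np.uint8)
m=cv2.morphologyEx(m,cv2.MORPH_OPEN,np.ones((5,5)))
n,l,s,_=cv2.connectedComponentsWithStats(m)
for i in range(1,n):
    if s[i,4]>500:
        P=X[l==i]; r=cv2.minAreaRect((P[:,:2]*1000).astype(np.float32)); print(s[i],np.median(P[:,2]),r,cv2.boxPoints(r).round().tolist())
E
```

```text
clock: 1.85
tool_pos: [0.4749, 0.1175, 0.2311]
eef_rot: [180.0, -0.0, 176.7]
contact_force: [0.0, 0.8, -0.2]
gripper_width: 0.7
grip_force: 0.0
[ 250  317  152   66 8056] 0.13879762811018023 ((557.582763671875, 117.10736083984375), (110.06534576416016, 54.00297927856445), 86.66790771484375) [[527.0, 64.0], [581.0, 61.0], [588.0, 170.0], [534.0, 174.0]]
```

View pics/w1.png

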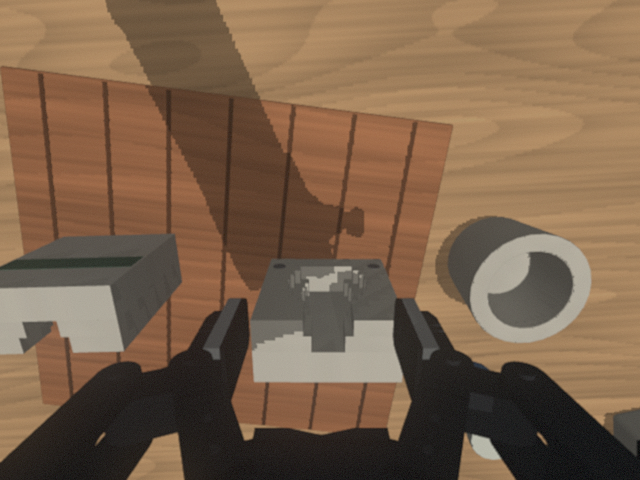

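Wrist view: blue's top is centred between the fingers at about (327,350), hollow towards the robot. The measured top centre is (0.5575, 0.117) at z 0.139. Descending in front of it.

```bash
python3 -m inch '[[[0,0,0.04],0],[[0,0,0.09],0],[[0,0,0.14],0],[[0,0,0.18],0],[[0,0,0.19],0],[[-0.01,0,0.19],0],[[-0.02,0,0.19],0],[[-0.03,0,0.19],0],[[-0.04,0,0.19],0],[[-0.048,0,0.19],0],[[-0.053,0,0.19],0],[[-0.055,0,0.19],0]]'
```

```text
clock: 3.4
tool_pos: [0.5087, 0.1139, 0.1173]
eef_rot: [-180.0, -0.0, 176.5]
contact_force: [1.0, -0.1, -0.4]
gripper_width: 0.7
grip_force: 0.0
```

```bash
python3 -m inch '[[[-0.006,0,0],0],[[-0.012,0,0],0],[[-0.018,0,0],0],[[-0.024,0,0],0],[[-0.03,0,0],0],[[-0.036,0,0],0],[[-0.04,0,0],0]]'
```

```text
clock: 4.28
tool_pos: [0.5328, 0.1125, 0.1173]
eef_rot: [180.0, 0.0, 176.5]
contact_force: [-0.9, 0.2, 1.0]
gripper_width: 0.702
grip_force: 0.8
```

```bash
python3 -m inch '[[[-0.006,0,0],0],[[-0.012,0,0],0],[[-0.018,0,0],0],[[-0.024,0,0],0],[[-0.03,0,0],0],[[-0.036,0,0],0],[[-0.042,0,0],0]]'
python3 - <<'E'
from h import *
from station import arm
a,_=arm.read_camera("top"); b,_=arm.read_camera("scene")
cv2.imwrite("pics/p1.png",np.hstack([a[130:330,200:450],b[170:370,180:430]])[:,:,::-1])
E
```

```text
clock: 5.15
tool_pos: [0.558, 0.1109, 0.1173]
eef_rot: [-180.0, 0.0, 176.5]
contact_force: [0.1, -0.0, 0.8]
gripper_width: 0.695
grip_force: 0.0
```

View pics/p1.png

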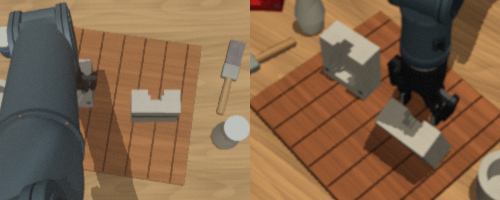

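Blue is leaning, in the right half at about (415,130), without sliding. I'll push a little more.

```bash
python3 -m inch '[[[-0.006,0,0],0],[[-0.012,0,0],0],[[-0.018,0,0],0],[[-0.024,0,0],0],[[-0.03,0,0],0],[[-0.036,0,0],0],[[-0.036,0,0],0],[[-0.02,0,0],0],[[0.02,0,0],0],[[0.06,0,0],0],[[0.06,0,-0.06],0],[[0.06,0,-0.14],0],[[0.06,0,-0.19],0],[[0.06,0,-0.19],0]]'
python3 - <<'E'
from h import *
from station import arm
a,_=arm.read_camera("top"); b,_=arm.read_camera("scene")
c=arm.camera_params("wrist"); w,d=arm.read_camera("wrist"); np.savez("w2.npz",p=w,d=d,**c)
cv2.imwrite("pics/p2.png",np.hstack([cv2.resize(w,(400,300)),cv2.resize(b[170:370,180:430],(375,300))])[:,:,::-1])
p,X,d=cloud("w2.npz")
m=((abs(X[...,2]-.072)<.006)&(d>0)&(X[...,0]>.5)&(X[...,1]>0)&(X[...,1]<.2)).astype(np.uint8)
P=X[m>0]; print(len(P),np.median(P[:,2]),P.min(0),P.max(0))
E
```

```text
clock: 7.0
tool_pos: [0.5225, 0.1136, 0.2336]
eef_rot: [179.9, 0.2, 176.5]
contact_force: [-0.0, 0.6, 0.2]
gripper_width: 0.701
grip_force: 0.0
8505 0.07084396484705467 [0.5844 0.0537 0.066 ] [0.7119 0.1701 0.0733]
```

View pics/p2.png

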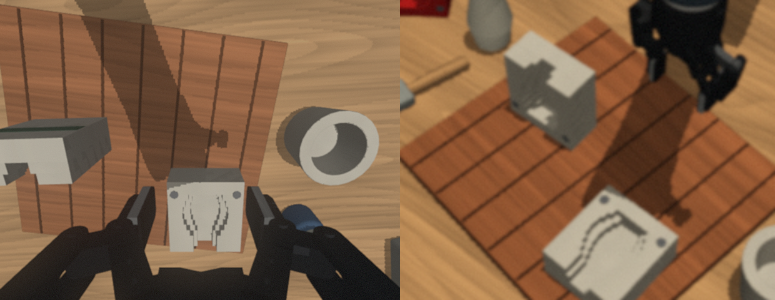

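Blue lies flat with the hollow up, top at z 0.071. Next I'll hover behind green, on the +x side.

```bash
python3 -m inch '[[[-0.02,-0.04,0],-0.01],[[-0.05,-0.11,0],-0.03],[[-0.08,-0.19,0],-0.04],[[-0.11,-0.26,0],-0.06],[[-0.13,-0.31,0],-0.067],[[-0.1325,-0.3235,0],-0.067],[[-0.1325,-0.3235,0],-0.067],[[-0.1325,-0.3235,0],-0.067]]'
python3 - <<'E'
from h import *
from station import arm
c=arm.camera_params("wrist"); w,d=arm.read_camera("wrist"); np.savez("w3.npz",p=w,d=d,**c)
cv2.imwrite("pics/w3.png",w[:,:,::-1])
p,X,d=cloud("w3.npz")
m=((abs(X[...,2]-.14)<.006)&(d>0)&(X[...,0]>.4)&(X[...,0]<.65)&(X[...,1]<0)&(X[...,1]>-.2)).astype(np.uint8)
m=cv2.morphologyEx(m,cv2.MORPH_OPEN,np.ones((5,5)))
n,l,s,_=cv2.connectedComponentsWithStats(m)
for i in range(1,n):
    if s[i,4]>500:
        P=X[l==i]; r=cv2.minAreaRect((P[:,:2]*1000).astype(np.float32)); print(s[i],np.median(P[:,2]),r,cv2.boxPoints(r).round().tolist())
E
```

```text
clock: 8.15
tool_pos: [0.589, -0.0834, 0.2308]
eef_rot: [179.9, -0.1, 178.7]
contact_force: [0.7, -0.7, -0.5]
gripper_width: 0.697
grip_force: 0.0
[  223    89   190    92 14337] 0.13879557554566185 ((520.6370239257812, -84.005126953125), (110.53199005126953, 52.297088623046875), 88.2219467163086) [[493.0, -138.0], [545.0, -140.0], [548.0, -30.0], [496.0, -28.0]]
```

View pics/w3.png

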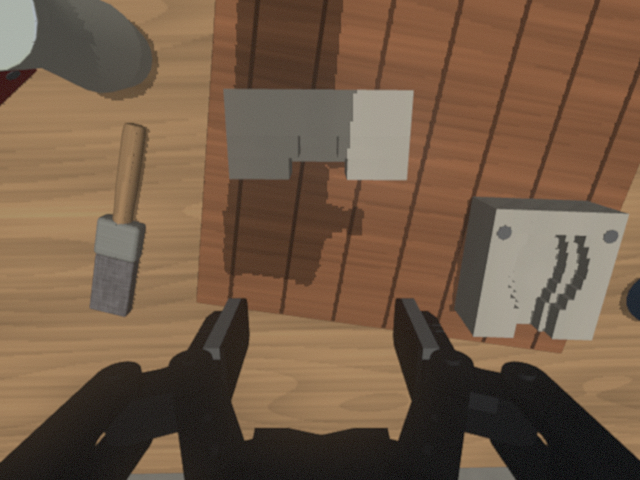

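Green at (315,135) in the wrist view, notch towards the fingers, y-aligned; its hollow face is at x≈0.546. I'll descend, then approach and push.

```bash
python3 -m inch '[[[0,0,0.04],0],[[0,0,0.09],0],[[0,0,0.14],0],[[0,0,0.18],0],[[0,0,0.19],0],[[0.01,0,0.19],0],[[0.02,0,0.19],0],[[0.028,0,0.19],0],[[0.034,0,0.19],0],[[0.04,0,0.19],0],[[0.046,0,0.19],0],[[0.052,0,0.19],0],[[0.058,0,0.19],0]]'
python3 -m inch '[[[0.006,0,0],0],[[0.012,0,0],0],[[0.018,0,0],0],[[0.024,0,0],0],[[0.03,0,0],0]]'
```

```text
clock: 9.82
tool_pos: [0.5551, -0.0846, 0.1176]
eef_rot: [-180.0, 0.1, 178.5]
contact_force: [1.5, 0.2, 1.6]
gripper_width: 0.704
grip_force: 0.7
clock: 10.45
tool_pos: [0.5361, -0.0841, 0.1172]
eef_rot: [180.0, -0.0, 178.6]
contact_force: [0.6, -0.1, 0.2]
gripper_width: 0.703
grip_force: 0.4
```

```bash
python3 -m inch '[[[0.006,0,0],0],[[0.012,0,0],0],[[0.018,0,0],0],[[0.024,0,0],0],[[0.03,0,0],0],[[0.036,0,0],0],[[0.042,0,0],0],[[0.048,0,0],0],[[0.054,0,0],0],[[0.058,0,0],0],[[0.058,0,0],0],[[0.04,0,0],0],[[0,0,0],0],[[-0.04,0,0],0],[[-0.04,0,-0.06],0],[[-0.04,0,-0.14],0],[[-0.04,0,-0.22],0],[[-0.04,0,-0.24],0],[[-0.04,0,-0.24],0]]'
python3 - <<'E'
from h import *
from station import arm
b,_=arm.read_camera("scene")
c=arm.camera_params("wrist"); w,d=arm.read_camera("wrist"); np.savez("w4.npz",p=w,d=d,**c)
cv2.imwrite("pics/p4.png",np.hstack([cv2.resize(w,(400,300)),cv2.resize(b[140:440,100:500],(400,300))])[:,:,::-1])
p,X,d=cloud("w4.npz")
m=((abs(X[...,2]-.072)<.006)&(d>0)&(X[...,0]>.3)&(X[...,0]<.6)&(X[...,1]>-.17)&(X[...,1]<0)).astype(np.uint8)
P=X[m>0]; print(len(P),np.median(P[:,2]),P.min(0),P.max(0))
E
```

```text
clock: 12.82
tool_pos: [0.5613, -0.0846, 0.2616]
eef_rot: [180.0, 0.1, 178.6]
contact_force: [-0.4, -1.0, -0.5]
gripper_width: 0.701
grip_force: 0.0
10674 0.07080560840794413 [ 0.394 -0.138  0.066] [ 0.4947 -0.0252  0.0741]
```

View pics/p4.png

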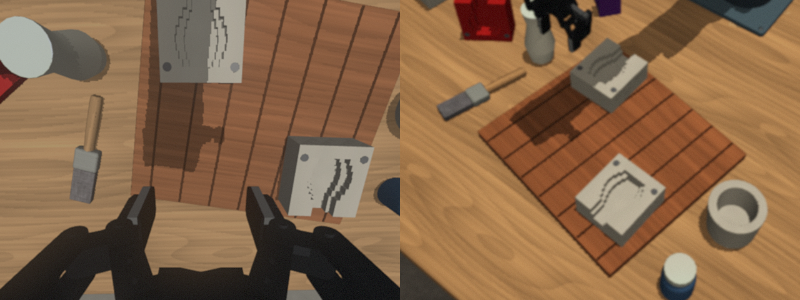

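Both moulds lie flat on the board with the hollows up (tops at z 0.071). The objects beside the board are untouched and the arm is clear.

```bash
python3 -c "
from station import arm
print(arm.job_done())"
```

```text
the job is handed in; nothing more can be done
None
```

Both mould halves now lie flat on their striped backs on the board with the hollows facing up; the other objects were left alone and the job is handed in at about 13 s of the 48 s limit.

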